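# Set the roll gap of the jeweller's mill

## Task

Set the roll gap for the next pass: push the T-bar on top of the rolling mill clockwise (seen from above) with the fingertips until the white index mark on the black dial lines up with the red line on the scale ring. Do not turn it past the line, as the screw's slack must stay taken up, and do not take the bar between your fingers. Leave everything else on the bench where it is.

Things in the scene. Friction and masses are not known exactly. Their poses are not given: they have to be found in the camera images.
- mill: blue jeweller's rolling mill bolted to the bench (fixed), 160 mm deep, 236 mm wide, gear case top 210 mm above the bench; two steel rolls lie level along its own y. Origin at the middle of its foot on the bench, z up, front to its -x. On top sits the gap adjuster, on the vertical line through this origin
- scale_ring: satin aluminium ring 136 mm across and 6 mm high, locked on the gear case (fixed; its setting on the mill differs from time to time), with a black line every 10 degrees, every third one longer, and one red line 4 mm wide and 17 mm long. Origin on the spindle's axis at the ring's underside (210 mm above the bench); its x axis points out along the red line, z up. Seen from above, counterclockwise is its +y side of the red line
- red_line (a point): inner end of the red line, 50 mm from the spindle's axis, 216 mm above the bench
- index_mark (a point): outer end of the white index mark (4 mm wide, 26 mm long) on the black dial (98 mm across) inside the ring, 50 mm from the spindle's axis, 216 mm above the bench; lies on point red_line when the two are in line
- bar_centre (a point): where the T-bar crosses the spindle's axis, 248 mm above the bench. Its x axis points to the index mark, its y axis runs along the bar, z up. The bar is a round steel rod 12 mm thick, level, square to the index mark, 28 mm (axis) above the black dial, 32 mm above the ring, through a hub 22 mm across (32 mm across in its lowest 8 mm, just above the dial) that ends 258 mm above the bench. Nothing else stands higher than the dial within 68 mm of the axis
- bar_end_a (a point): centre of the black ball (20 mm across) at one end of the bar, 75 mm from the axis, 90 degrees counterclockwise from the index mark seen from above
- bar_end_b (a point): centre of the like ball at the other end, 90 degrees clockwise from the index mark
- spindle (a joint): turn of the spindle with dial, index mark and T-bar, rad; grows as it turns clockwise seen from above; free from 0 to 4.5. At the start the red line lies 0.9 to 2.8 rad further clockwise than the index mark. Stiff: it takes about 0.18 N m to turn (4 N pushed 45 mm out on the bar), and it stays where it is left
- crank: the mill's crank handle, taken off and lying flat beside the mill: dark steel arm 188 x 38 mm, 12 to 16 mm thick, with a wooden grip (30 mm thick) standing up to 95 mm at one end; loose. Origin at the middle of its underside. Leave it alone.
- brass_strip: flat brass strip 24 x 110 x 4 mm lying on the bench in front of the mill; loose. Origin at the middle of its underside. Leave it alone.
- bur_block: cream block 100 x 50 x 32 mm with rows of thin upright burs, up to 75 mm high in all, beside the mill; loose. Origin at the middle of its underside. Leave it alone.
- jar_stack: stack of three clear jars with white lids, 50 mm across and 102 mm high, one piece; loose. Origin at the middle of its underside. Leave it alone.
- ring_mandrel: steel ring mandrel standing on a round foot 68 mm across, 182 mm high, tapered; loose. Origin at the middle of its underside. Leave it alone.
- pliers: pliers with red handles lying flat, about 165 mm long, 12 mm thick; loose. Origin near the pivot on the underside. Leave it alone.
- mallet: mallet lying flat: hide head 44 mm thick and 80 mm long, wooden handle, about 260 mm long in all; loose. Origin under the handle. Leave it alone.

How it is judged (in metres and radians):
At the end, for the whole second after the job is handed in: The index mark's outer end lies within 3 mm of the red line's inner end (about 3.4 degrees), the spindle is at rest and every loose thing is within 20 mm of where it stood (horizontal distance between index_mark and red_line below 0.003 m and velocity of joint spindle between -0.03 and 0.03 rad/s and distance of each of crank, brass_strip, bur_block, jar_stack, ring_mandrel, pliers, mallet from where it was at the start of the episode below 0.02 m); the robot touches nothing.
It fails at once if the index mark was turned more than 4.4 mm (5 degrees, half a division) past the red line (x of index_mark in the frame of scale_ring above 0 m and y of index_mark in the frame of scale_ring below -0.0044 m).
It fails at once if the T-bar was taken between the fingers instead of pushed (y of the grasp point in the frame of bar_centre between -0.08 and 0.08 m and x of the grasp point in the frame of bar_centre between -0.008 and 0.008 m and z of the grasp point in the frame of bar_centre between -0.025 and 0.018 m).
It fails at once if a loose thing on the bench was moved more than 20 mm (distance of any of crank, brass_strip, bur_block, jar_stack, ring_mandrel, pliers, mallet from where it was at the start of the episode above 0.02 m).
It also fails if it takes over 45 s, if anything falls off the work surface, if the arm or the gripper's body presses on something with over 40 N, if the wrist force passes 120 N, or if a joint passes its speed limit or range.

## Robot

A 6-joint arm with a two-finger parallel gripper is mounted at the origin on the work surface. World frame = base frame: x ahead of the robot, y to its left, z up, the work surface at z = 0. Lengths are in mm, angles in rad, forces in N, time in s.
With the tool pointing down it reaches from about 375 to 925 mm from the base axis. Payload 5.7 kg.
Tool frame: the origin (TCP) lies at the centre of the arm's flange, where the gripper is bolted on; the fingertips stand 173 mm ahead of it and the grasp point (between the pads) lies 155 mm ahead of it; z points along the fingers, y is the direction in which the jaws open and shut (so a half turn about z gives the same grasp; the last joint's range is limited). The gripper opens to 85 mm and grips with 20 to 120 N. Pads are 22 mm wide; open, the fingers measure 114 mm over their backs; the gripper's body (76 mm by 85 mm) begins 54 mm behind the grasp point. The pads swing forward as they close: fully open they stand 13 mm farther back than shut.
Start: joints at [-1.27, 0.359, 1.51, -0, 1.272, -0.115], TCP at [242.34, -548.868, 404.667] pointing down, gripper open.
Joint ranges: [-2.97, 2.97], [-1.01, 2.36], [0.21, 2.38], [-0.96, 4.11], [0.2, 2.71], [-2.98, 2.98]. Speed limits (rad/s): [2.39, 2.39, 3.14, 3.14, 3.14, 3.14].

## Interface

Orientations are given as a unit quaternion [w, x, y, z].
In Python, from workcell import observe, camera, close_job gives the robot as it stands.
- The arm moves only by the tool play_rows, never from a script. Its argument "deltas" is a list that holds one entry, the list of rows, each a list of 5 numbers: the shift along the world's x, y, z in cm, then the turn about the world's z in rad, then the finger opening in cm, from 0 to 8.54. A call has 1 to 20 rows; each row shifts and turns the commanded pose from where the row before left it; what a row does not reach is not made up. A row lasts 1/12 s, in which the tool goes at most 41.7 mm and 7.16 degrees, less where a joint would pass 70% of its speed; a pose out of reach is approached as far as the arm can. A call with a gripper value outside its range is refused whole. The fingers move at their own pace and stop on an object; "squeeze" is the grip in N (left out, the last holds). Time passes only in rows, so rows that do not move let the fingers close. It gives the time, the measured TCP pose, the force and the opening at its end, in the units of the state.
- observe(): the state, without advancing time (a new reading comes with each control period).
- camera(name): name is "side" or "top"; returns a dict with "img" (480x640x3 uint8, red, green, blue), "vfov" (degrees; the focal length in pixels is half the picture's height over the tangent of half this angle, whatever the lens; pixels are square), "cx", "cy" (the principal point, pixels), "origin" and "orientation" of the camera in the world. Camera axes: x right, y up, looking along -z (the intrinsics and any distortion apply to the point x, -y, -z); pixel columns grow to the right and rows downward; lengths in mm; the calibration is good to about 2 mm. A picture is of the moment at which its call begins. There is no depth.
- close_job(): hands the job in, once; it reports no verdict.
The state is a dict: "t": time; "q": joint angles; "qvel": joint speeds; "effort": joint torques, N m; "ee_pos": TCP position; "orientation": TCP orientation; "contact_force": force on the tool from outside, world axes, zero at the start; "wrist_torque": the same for the moment, N m; "opening": opening from 0.0 (shut) to 1.0 (fully open).
Only numpy, scipy, OpenCV 4.12 (cv2) and the standard library are available. Lean on these libraries where they do the work, as an engineer would, in place of code of your own. Each camera call takes 0.05 s, during which the arm holds its last target.

## Working session

There is one attempt and no reset: what is moved stays moved. The work goes in short steps, Python scripts to look and compute and a tool call to move; the robot and the scene stay as the last step left them, time stands still between calls to the robot, and variables do not carry over. Pictures are saved under pics/ and viewed, and the job is handed in when it is done.

Besides the shell and the picture viewer there is one more tool, called after "Request:" in YAML: its name, and indented under it one key for each argument. play_rows: Moves the arm, as the interface text tells. Its arguments: {"type":"object","properties":{"deltas":{"type":"array"},"squeeze":{"type":"number"}},"required":["deltas"]}

```bash
mkdir -p pics; cat > h.py <<'E'
import numpy as np,cv2
from workcell import observe,camera,close_job
from scipy.spatial.transform import Rotation as R
def cam(n):
    c=camera(n); return c
def ray(c,u,v):
    f=240/np.tan(np.radians(c['vfov'])/2)
    d=np.array([(u-c['cx'])/f,-(v-c['cy'])/f,-1.])
    w,x,y,z=c['orientation']
    return np.array(c['origin']),R.from_quat([x,y,z,w]).apply(d)
def atz(c,u,v,z):
    o,d=ray(c,u,v); return o+d*(z-o[2])/d[2]
def proj(c,p):
    f=240/np.tan(np.radians(c['vfov'])/2)
    w,x,y,z=c['orientation']
    q=R.from_quat([x,y,z,w]).inv().apply(np.array(p)-np.array(c['origin']))
    return c['cx']+f*q[0]/-q[2], c['cy']-f*q[1]/-q[2]
E
python3 - <<'E'
from h import *
import json
for n in('top','side'):
    c=camera(n); cv2.imwrite(f'pics/{n}0.png',c['img'][:,:,::-1]); print({k:v for k,v in c.items() if k!='img'})
print(observe())
E
```

```text
{'vfov': 49.93268129009107, 'cx': 321.9258188110145, 'cy': 246.39850181085436, 'origin': array([ 393.99581082,   31.98313562, 1563.20875726]), 'orientation': array([ 0.70669787,  0.03000572, -0.02085991, -0.70657104])}
{'vfov': 45.052212108462385, 'cx': 322.09712821323785, 'cy': 244.40952241977732, 'origin': array([ -419.61580319, -1107.82965384,   991.01846926]), 'orientation': array([ 0.80823331,  0.48097189, -0.16879557, -0.29484405])}
{'t': 0.1, 'q': array([-1.27011147e+00,  3.59433401e-01,  1.51133958e+00, -6.52466155e-06,
        1.27255512e+00, -1.15084387e-01]), 'qvel': array([-1.15304545e-03, -3.31417671e-04, -2.76864569e-03,  4.79998400e-05,
        4.62256670e-04, -8.53669185e-05]), 'effort': array([ 1.58401293e-03, -5.28648448e+01, -2.79351783e+01, -1.30228977e-04,
        5.04690848e-03, -1.65591146e-06]), 'ee_pos': array([ 242.2347389 , -548.55464188,  403.93131427]), 'orientation': array([-8.63699873e-04,  9.78469130e-01,  2.06391395e-01, -8.35133872e-05]), 'contact_force': array([-0.61590306, -0.10800259, -0.34662261]), 'wrist_torque': array([-0.04635562,  0.00639832,  0.00380856]), 'opening': 1.0015209212839955}
```

View pics/top0.png

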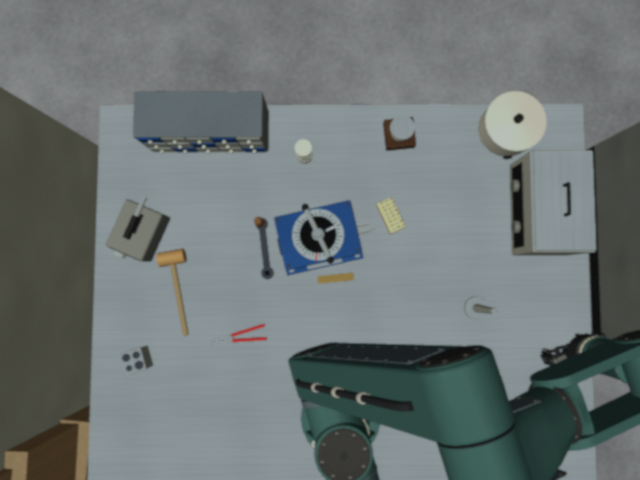

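View pics/side0.png

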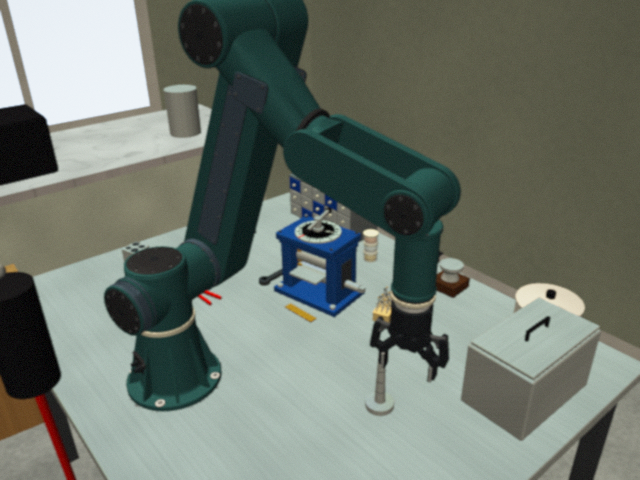

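```bash
python3 - <<'E'
from h import *
t=camera('top')['img'];s=camera('side')['img']
a=cv2.resize(t[185:285,260:380],None,fx=6.6,fy=6,interpolation=cv2.INTER_CUBIC)
a=cv2.resize(t[190:280,265:375],None,fx=6,fy=6,interpolation=cv2.INTER_CUBIC)
b=cv2.resize(s[195:265,265:375],None,fx=6,fy=6,interpolation=cv2.INTER_CUBIC)
cv2.imwrite('pics/t1.png',a[:,:,::-1]);cv2.imwrite('pics/s1.png',b[:,:,::-1])
E
```

```text
(no output)
```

View pics/t1.png

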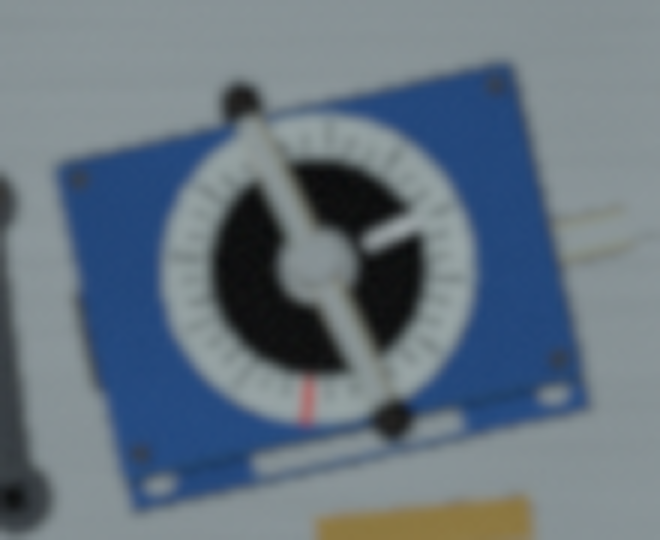

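View pics/s1.png

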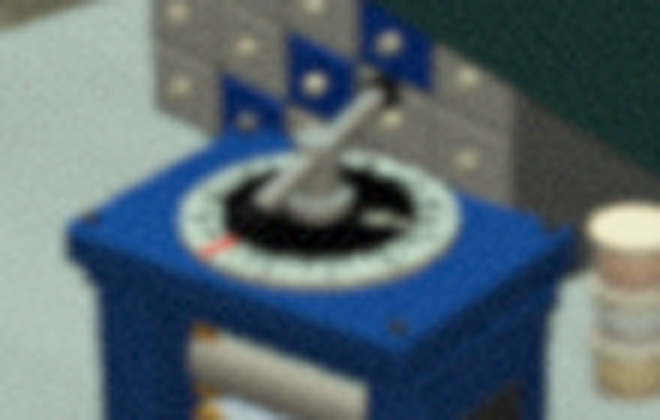

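```bash
cat >> h.py <<'E'
def T(c,x,y,z,ox=265,oy=190,k=6): return atz(c,ox+(x+.5)/k-.5,oy+(y+.5)/k-.5,z)
E
python3 - <<'E'
from h import *
c=camera('top')
for n,p,z in [('a',(241,103),248),('b',(393,417),248),('mark',(418,217),216),('markin',(365,245),216),('redin',(309,378),216),('redout',(307,424),216),('ringL',(160,268),216),('ringR',(478,268),216),('ringT',(319,112),216),('ringB',(319,425),216),('hub',(318,265),258),('dialL',(212,268),216),('dialR',(427,268),216),('dialT',(319,161),216),('dialB',(319,375),216)]:
    print(n,T(c,*p,z).round(1))
E
```

```text
a [591.1  93.3 248. ]
b [456.3  28.2 248. ]
mark [545.5  17.1 216. ]
markin [533.2  40.3 216. ]
redin [474.9  64.7 216. ]
redout [454.8  65.6 216. ]
ringL [523.1 130.1 216. ]
ringR [523.   -9.1 216. ]
ringT [591.9  60.5 216. ]
ringB [454.3  60.4 216. ]
hub [520.3  60.  258. ]
dialL [523.1 107.3 216. ]
dialR [523.1  13.2 216. ]
dialT [570.2  60.5 216. ]
dialB [476.2  60.4 216. ]
```

Request:
play_rows:
  deltas:
    - [[0,0,2.5,0,0],[0,0,2.5,0,0],[0,0,2.5,0,0],[1,2.2,0,0.08,0],[1,2.2,0,0.08,0],[1,2.2,0,0.08,0],[1,2.2,0,0.08,0],[1,2.2,0,0.08,0],[1,2.2,0,0.08,0],[1,2.2,0,0.08,0],[1,2.2,0,0.08,0],[1,2.2,0,0.08,0],[1,2.2,0,0.08,0]]

```text
t: 1.33
ee_pos: [342.6, -327.6, 479.6]
orientation: [-0.0, 0.82, 0.573, 0.0]
contact_force: [-0.2, -0.1, -0.1]
opening: 0.0
```

Request:
play_rows:
  deltas:
    - [[1.0,2.2,0,0.05,0],[1.0,2.2,0,0.05,0],[1.0,2.2,0,0.05,0],[1.0,2.2,0,0.05,0],[1.0,2.2,0,0.05,0],[1.0,2.2,0,0.05,0],[1.0,2.2,0,0.05,0],[1.0,2.2,0,0.05,0],[1.0,2.2,0,0.05,0],[1.0,2.2,0,0.05,0],[1.0,2.2,0,0.05,0],[1.0,2.2,0,0.05,0],[1.0,2.2,0,0.05,0],[1.0,2.2,0,0.05,0],[1.0,2.2,0,0.05,0],[0,0,0,0.05,0],[0,0,0,0,0]]

```text
t: 2.75
ee_pos: [492.6, 2.3, 479.5]
orientation: [-0.0, 0.532, 0.847, -0.0]
contact_force: [0.3, -0.8, -0.3]
opening: 0.003
```

```bash
python3 - <<'E'
from h import *
for n in('top','side'):
    c=camera(n); cv2.imwrite(f'pics/{n}2.png',c['img'][:,:,::-1])
o=observe();print(o['ee_pos'],o['q'],o['orientation'])
E
```

```text
[492.17603944   1.11616789 479.51980791] [-1.38017447e-01  1.36781249e-01  1.62649422e+00 -4.14131171e-04
  1.37888947e+00 -5.81804938e-01] [-1.76732858e-04  5.34118596e-01  8.45409488e-01 -3.03239555e-04]
```

View pics/top2.png

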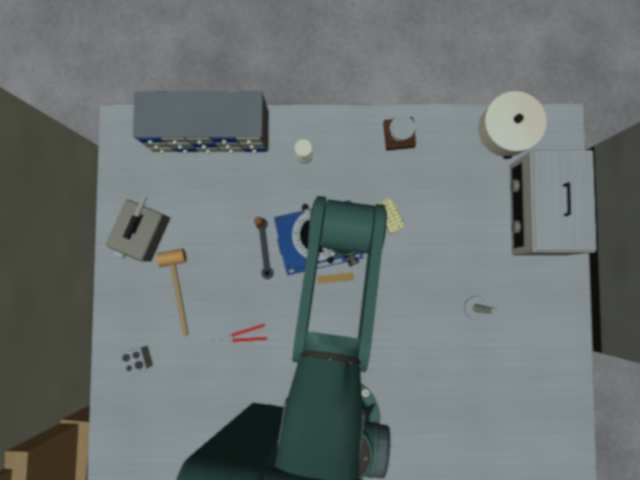

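View pics/side2.png

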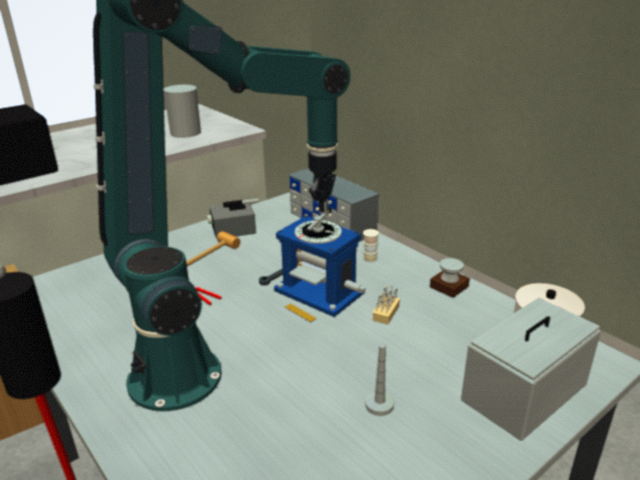

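```bash
python3 - <<'E'
from h import *
C=np.array([523.4,60.6]); 
cur=np.array([500.,18.7]); rows=[]
for k in range(1,39):
    a=np.radians(-119.2-3*k); p=C+48*np.array([np.cos(a),np.sin(a)])
    d=np.round((p-cur)/10/.02)*.02; cur=cur+d*10
    rows.append([round(float(d[0]),2),round(float(d[1]),2),0,0 if k<=5 else -.052,0])
print(rows[:20]);print(rows[20:],cur)
E
```

```text
[[-0.22, 0.12, 0, 0, 0], [-0.2, 0.14, 0, 0, 0], [-0.2, 0.16, 0, 0, 0], [-0.2, 0.16, 0, 0, 0], [-0.18, 0.16, 0, 0, 0], [-0.18, 0.18, 0, -0.052, 0], [-0.16, 0.2, 0, -0.052, 0], [-0.16, 0.2, 0, -0.052, 0], [-0.14, 0.2, 0, -0.052, 0], [-0.14, 0.22, 0, -0.052, 0], [-0.12, 0.22, 0, -0.052, 0], [-0.12, 0.22, 0, -0.052, 0], [-0.1, 0.22, 0, -0.052, 0], [-0.08, 0.24, 0, -0.052, 0], [-0.08, 0.24, 0, -0.052, 0], [-0.06, 0.24, 0, -0.052, 0], [-0.04, 0.26, 0, -0.052, 0], [-0.04, 0.24, 0, -0.052, 0], [-0.02, 0.26, 0, -0.052, 0], [-0.02, 0.24, 0, -0.052, 0]]
[[0.0, 0.26, 0, -0.052, 0], [0.02, 0.24, 0, -0.052, 0], [0.02, 0.26, 0, -0.052, 0], [0.06, 0.24, 0, -0.052, 0], [0.04, 0.24, 0, -0.052, 0], [0.08, 0.24, 0, -0.052, 0], [0.08, 0.24, 0, -0.052, 0], [0.08, 0.24, 0, -0.052, 0], [0.12, 0.22, 0, -0.052, 0], [0.1, 0.24, 0, -0.052, 0], [0.14, 0.2, 0, -0.052, 0], [0.14, 0.22, 0, -0.052, 0], [0.14, 0.2, 0, -0.052, 0], [0.16, 0.2, 0, -0.052, 0], [0.18, 0.18, 0, -0.052, 0], [0.18, 0.18, 0, -0.052, 0], [0.18, 0.16, 0, -0.052, 0], [0.2, 0.16, 0, -0.052, 0]] [494.6  99.1]
```

Request:
play_rows:
  deltas:
    - [[0.4,0.9,0,0,0],[0.4,0.85,0,0,0],[0,0,-2,0,0],[0,0,-2,0,0],[0,0,-2,0,0],[0,0,-1.8,0,0],[0,0,0,0,0]]

```text
t: 3.43
ee_pos: [499.1, 19.0, 398.4]
orientation: [-0.003, 0.534, 0.845, -0.001]
contact_force: [-1.0, -0.2, -0.6]
opening: 0.0
```

Request:
play_rows:
  deltas:
    - [[-0.22,0.12,0.2,0,0],[-0.2,0.14,0,0,0],[-0.2,0.16,0,0,0],[-0.2,0.16,0,0,0],[-0.18,0.16,0,0,0],[-0.18,0.18,0,-0.052,0],[-0.16,0.2,0,-0.052,0],[-0.16,0.2,0,-0.052,0],[-0.14,0.2,0,-0.052,0],[-0.14,0.22,0,-0.052,0]]

```text
t: 4.27
ee_pos: [482.5, 35.4, 404.4]
orientation: [0.001, 0.64, 0.769, -0.001]
contact_force: [-0.3, -5.3, 1.5]
opening: 0.002
```

```bash
cat > look.py <<'E'
from h import *
import sys
n=sys.argv[1]
for m,(x,y) in (('top',(265,190)),('side',(265,190))):
    c=camera(m); b=cv2.resize(c['img'][y:y+90,x:x+110],None,fx=6,fy=6,interpolation=cv2.INTER_CUBIC); cv2.imwrite(f'pics/{m}{n}.png',b[:,:,::-1])
o=observe();C=np.array([523.4,60.6]);d=o['ee_pos'][:2]-C
print(o['t'],o['ee_pos'],o['contact_force'],'r',np.hypot(*d),'ang',np.degrees(np.arctan2(d[1],d[0])),'yaw',np.degrees(2*np.arctan2(o['orientation'][2],o['orientation'][1])),o['q'][5])
E
python3 look.py 3
```

```text
4.3667 [482.34829999  35.72546573 404.30166291] [-2.06284627 -3.47571317  2.33465501] r 47.99983883786813 ang -148.78699116954004 yaw 100.58732810589963 -0.2525129185156631
```

View pics/side3.png

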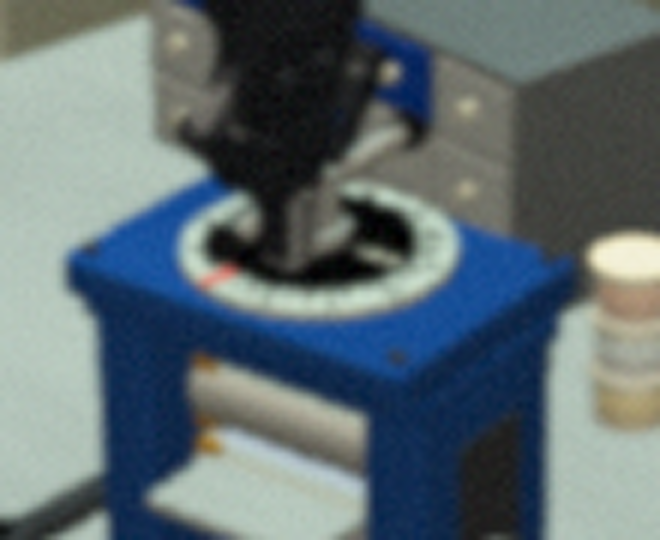

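View pics/top3.png

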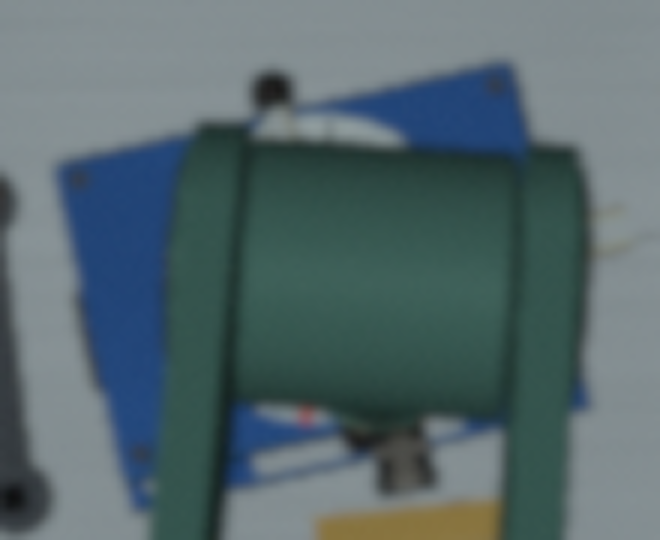

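```bash
python3 - <<'E'
from h import *
c=camera('top')
C=np.array([523.5,60.7])
p=T(c,271,92,248)[:2]-C; print(p,np.degrees(np.arctan2(p[1],p[0])))
C=np.array([523.4,60.6]); 
E
```

```text
[72.3545379  19.74927122] 15.267069656497757
```

Request:
play_rows:
  deltas:
    - [[-0.12,0.22,0,-0.052,0],[-0.12,0.22,0,-0.052,0],[-0.1,0.22,0,-0.052,0],[-0.08,0.24,0,-0.052,0],[-0.08,0.24,0,-0.052,0],[-0.06,0.24,0,-0.052,0],[-0.04,0.26,0,-0.052,0],[-0.04,0.24,0,-0.052,0],[-0.02,0.26,0,-0.052,0],[-0.02,0.24,0,-0.052,0],[0,0.26,0,-0.052,0],[0.02,0.24,0,-0.052,0],[0.02,0.26,0,-0.052,0],[0.06,0.24,0,-0.052,0],[0.04,0.24,0,-0.052,0]]

```text
t: 5.67
ee_pos: [476.1, 72.1, 403.6]
orientation: [-0.0, 0.883, 0.468, -0.001]
contact_force: [-3.9, -2.9, 3.9]
opening: 0.001
```

```bash
python3 look.py 4
```

```text
5.7667 [476.33066141  72.38811665 403.59933535] [-4.36093041 -1.58805493  0.86098958] r 48.52300825209253 ang 165.93994990348793 yaw 55.96782975468383 0.6012048432408225
```

View pics/side4.png

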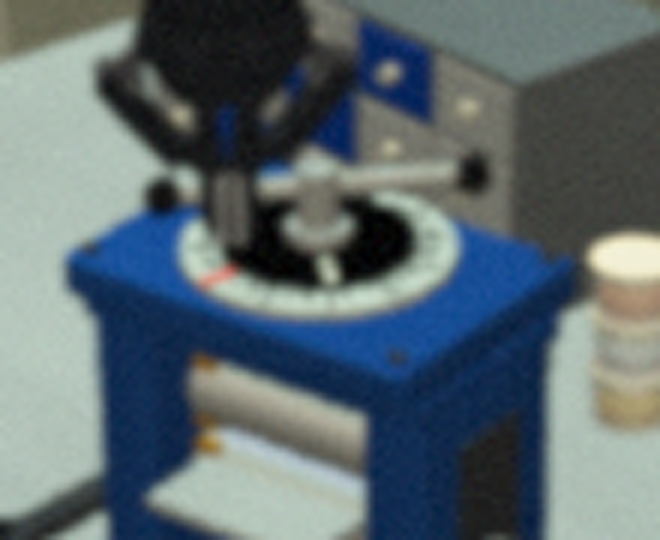

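View pics/top4.png

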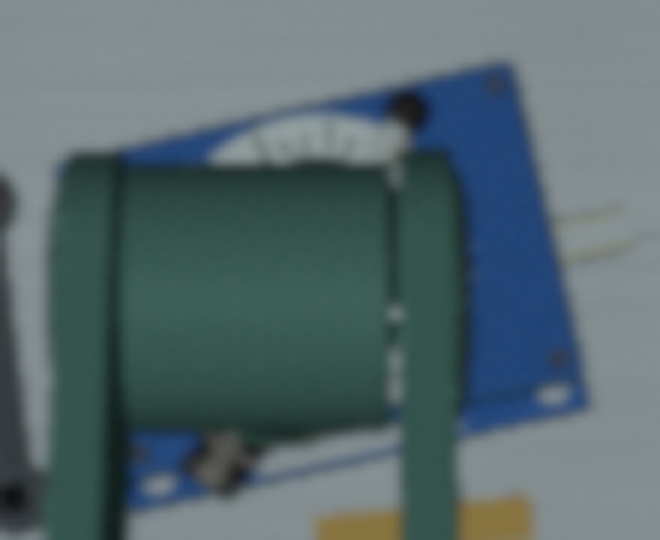

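Request:
play_rows:
  deltas:
    - [[0.08,0.24,0,-0.052,0],[0.08,0.24,0,-0.052,0],[0.08,0.24,0,-0.052,0],[0.12,0.22,0,-0.052,0],[0.1,0.24,0,-0.052,0],[0.14,0.2,0,-0.052,0],[0.14,0.22,0,-0.052,0],[0.14,0.2,0,-0.052,0],[0.16,0.2,0,-0.052,0],[0.18,0.18,0,-0.052,0],[0.18,0.18,0,-0.052,0],[0.18,0.16,0,-0.052,0],[0.2,0.16,0,-0.052,0],[0,0,0,0,0]]

```text
t: 6.93
ee_pos: [494.1, 99.7, 403.4]
orientation: [-0.001, 0.989, 0.149, -0.001]
contact_force: [-4.5, 1.7, 1.0]
opening: 0.0
```

```bash
python3 look.py 5; python3 - <<'E'
from h import *
C=np.array([523.4,60.6]); 
cur=np.array([494.6,99.1]); rows=[]
for k in range(1,10):
    a=np.radians(-233.2-3*k); p=C+48*np.array([np.cos(a),np.sin(a)])
    d=np.round((p-cur)/10/.02)*.02; cur=cur+d*10
    rows.append([round(float(d[0]),2),round(float(d[1]),2),0,-.052,0])
print(rows,cur)
E
```

```text
7.0333 [494.07371759  99.51120742 403.29789132] [-5.94884412  2.40035539  0.9549522 ] r 48.72486944390307 ang 127.0043053561983 yaw 17.319671226188213 1.3288247112508305
[[0.2, 0.14, 0, -0.052, 0], [0.22, 0.14, 0, -0.052, 0], [0.22, 0.12, 0, -0.052, 0], [0.22, 0.1, 0, -0.052, 0], [0.24, 0.1, 0, -0.052, 0], [0.24, 0.1, 0, -0.052, 0], [0.24, 0.06, 0, -0.052, 0], [0.24, 0.08, 0, -0.052, 0], [0.24, 0.04, 0, -0.052, 0]] [515.2 107.9]
```

View pics/side5.png

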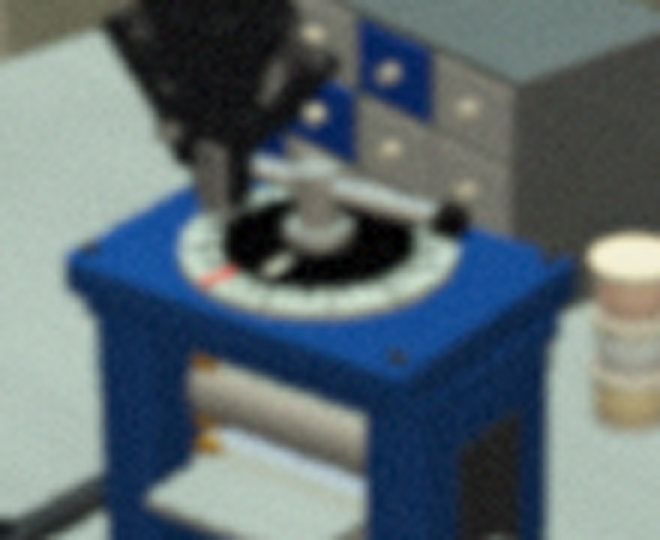

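View pics/top5.png

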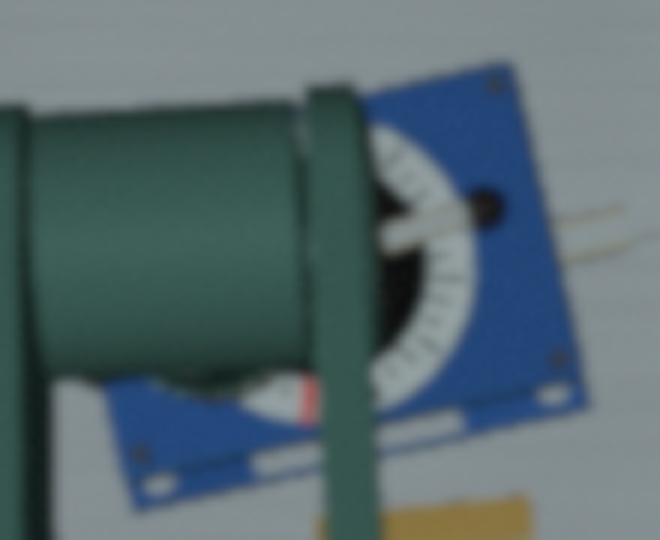

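```bash
cat > m.py <<'E'
from h import *
import sys
c=camera('top');C=np.array([523.5,60.7])
x,y=map(float,sys.argv[1:3])
p=T(c,x,y,248)[:2]-C; a=np.degrees(np.arctan2(p[1],p[0]));print(p,np.hypot(*p),a,'mark',a-90)
E
python3 m.py 487 207
```

```text
[ 22.65776924 -72.7346841 ] 76.18207649313453 -72.69753137741827 mark -162.69753137741827
```

Request:
play_rows:
  deltas:
    - [[0.2,0.14,0,-0.052,0],[0.22,0.14,0,-0.052,0],[0.22,0.12,0,-0.052,0],[0.22,0.1,0,-0.052,0],[0.24,0.1,0,-0.052,0],[0,0,0,0,0],[0,0,0,0,0]]

```text
t: 7.67
ee_pos: [505.4, 105.6, 403.3]
orientation: [-0.001, 1.0, 0.021, -0.001]
contact_force: [-5.0, 3.1, 0.5]
opening: -0.003
```

```bash
python3 look.py 6
```

```text
7.7667 [505.35207945 105.61827279 403.28110122] [-4.29847584  3.4272187  -0.06043851] r 48.50126102833912 ang 111.84595346068184 yaw 2.391102236834833 1.5996848178743646
```

View pics/side6.png

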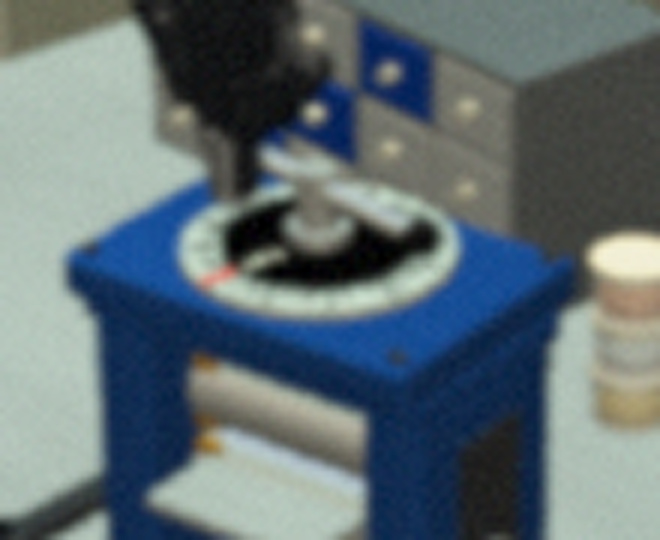

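View pics/top6.png

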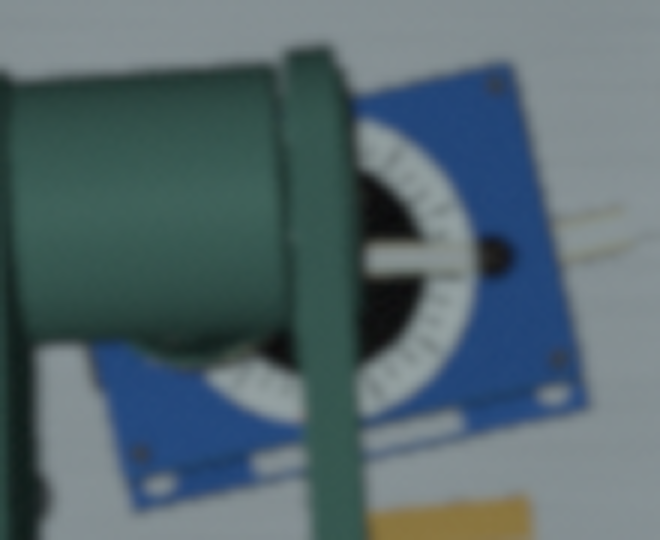

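```bash
python3 m.py 495 256
```

```text
[  1.61406486 -76.09226593] 76.1093827355654 -88.78482738742188 mark -178.7848273874219
```

Request:
play_rows:
  deltas:
    - [[0.16,0.06,0,-0.035,0],[0.15,0.05,0,-0.03,0],[0,0,0,0,0],[0,0,0,0,0]]

```text
t: 8.15
ee_pos: [508.4, 106.7, 403.3]
orientation: [-0.001, 1.0, -0.012, -0.001]
contact_force: [-4.0, 3.3, 0.4]
opening: -0.002
```

```bash
python3 look.py 7
```

```text
8.25 [508.41546621 106.67550322 403.27971731] [-3.05571139  3.50644492  0.08529333] r 48.45088492366207 ang 108.01540275168568 yaw -1.3367808100794418 1.6664174071357727
```

View pics/side7.png

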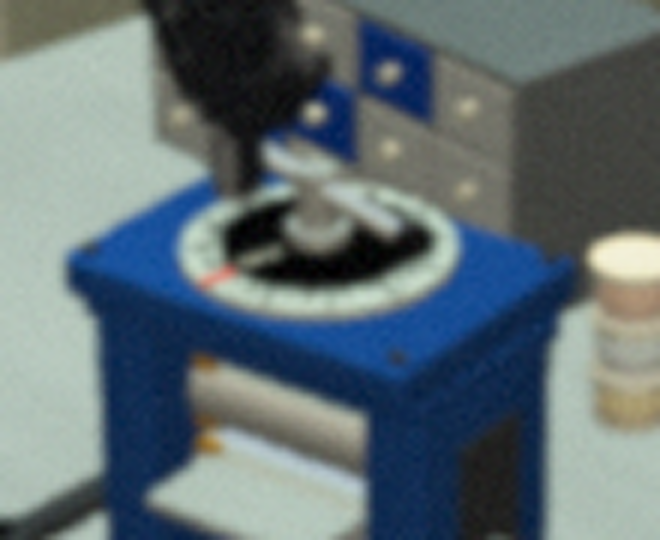

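View pics/top7.png

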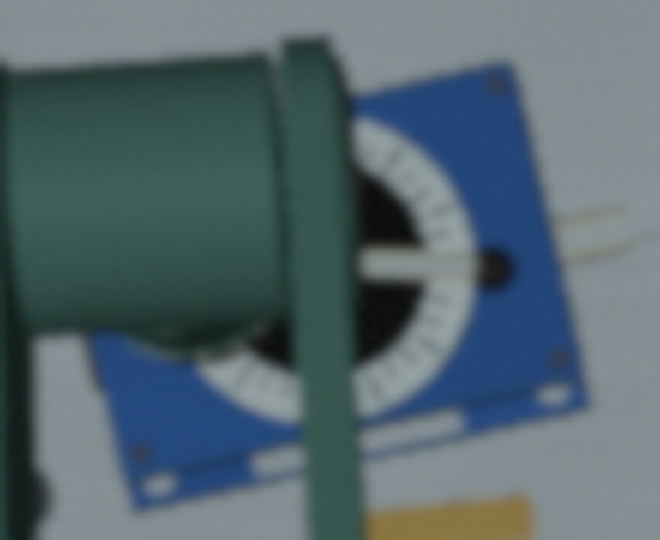

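Request:
play_rows:
  deltas:
    - [[-0.6,0,0,0,0],[-0.6,0,0,0,0],[-0.4,0,1,0,0],[0,0,2.5,0,0],[0,0,2.5,0,0],[0,2.5,1,0,0],[0,3,0,0,0],[0,3,0,0,0],[0,3,0,0,0],[0,3,0,0,0],[0,0,0,0,0],[0,0,0,0,0]]

```text
t: 9.25
ee_pos: [492.8, 252.2, 474.5]
orientation: [-0.0, 1.0, -0.011, 0.001]
contact_force: [0.5, -1.0, -0.6]
opening: -0.0
```

```bash
python3 look.py 8
```

```text
9.35 [492.88771317 250.61643941 474.19136519] [ 0.03379618 -0.87635375  0.43081221] r 192.45063495522461 ang 99.12251348803609 yaw -1.4136673563639142 1.9412794260253086
```

View pics/side8.png

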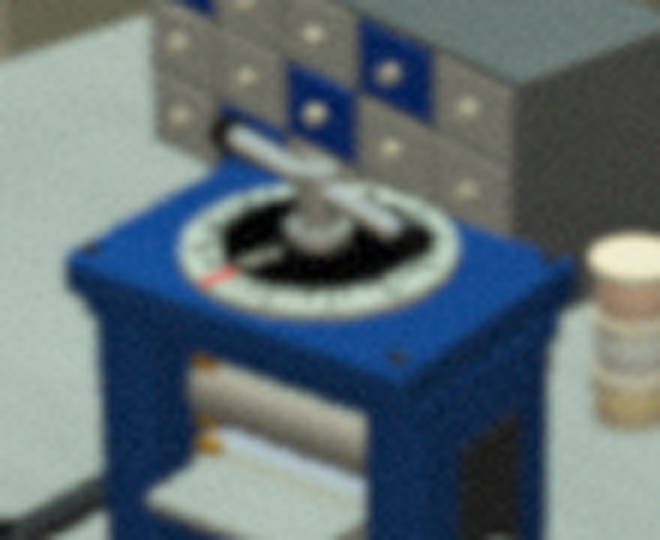

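View pics/top8.png

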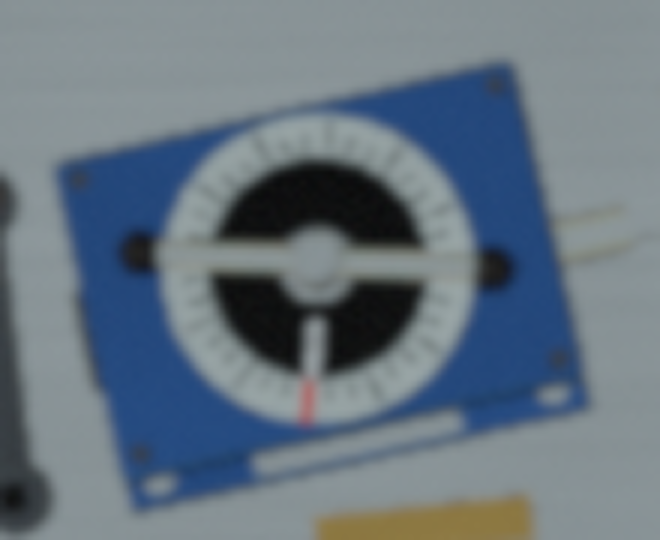

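```bash
cat > meas.py <<'E'
from h import *
c=camera('top');im=np.mean([camera('top')['img'].astype(float) for _ in range(3)],0)
C=np.array([523.45,60.65])
x0,x1,y0,y1=308,326,240,264
cr=im[y0:y1,x0:x1]; yy,xx=np.mgrid[y0:y1,x0:x1]
P=np.array([[atz(c,u,v,216)[:2] for u,v in zip(r1,r2)] for r1,r2 in zip(xx,yy)])-C
r=np.hypot(P[...,0],P[...,1]);th=np.degrees(np.arctan2(P[...,1],P[...,0]))%360
g=cr.mean(2); red=np.clip(cr[...,0]-cr[...,1:].mean(2),0,None)
for lo in((28,34),(32,40),(36,44),(28,46)):
    w=np.where((r>lo[0])&(r<lo[1])&(abs(th-176)<20),np.clip(g-60,0,None),0); print('mark',lo,(w*th).sum()/w.sum())
for lo in((52,60),(55,65),(52,67)):
    w=np.where((r>lo[0])&(r<lo[1])&(abs(th-176)<12),np.where(red>12,red,0),0); print('red',lo,(w*th).sum()/w.sum())
a=cv2.resize(im[235:265,300:340].astype('uint8'),None,fx=18,fy=18,interpolation=cv2.INTER_CUBIC);cv2.imwrite('pics/z%d.png'%(observe()['t']*100),a[:,:,::-1])
E
python3 meas.py; python3 m.py 496 268; python3 m.py 139 250;ls pics/z*
```

```text
mark (28, 34) 177.01344491743137
mark (32, 40) 176.4037369358674
mark (36, 44) 176.52035246926135
mark (28, 46) 176.51865860366917
red (52, 60) 175.36471080494175
red (55, 65) 175.34229926001774
red (52, 67) 175.4293530483187
[ -3.53170316 -76.50413987] 76.58561447837243 -92.64310045203884 mark -182.64310045203882
[ 4.28972097 76.06235641] 76.18322498588729 86.77208503679881 mark -3.2279149632011865
pics/z955.png
```

View pics/z955.png

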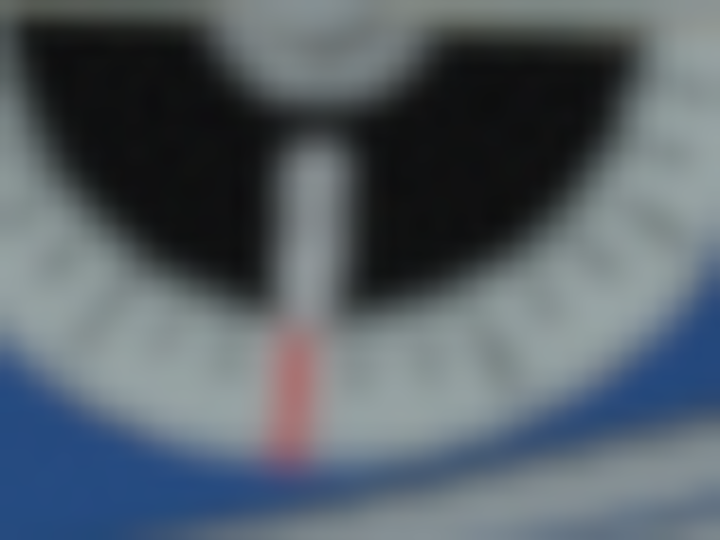

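```bash
python3 - <<'E'
from h import *
c=camera('top'); cv2.imwrite('pics/top9.png',c['img'][:,:,::-1])
E
```

```text
(no output)
```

View pics/top9.png

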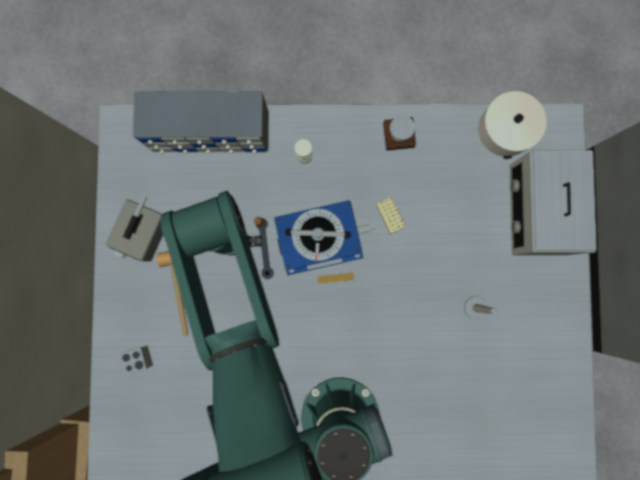

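```bash
python3 -c "
from h import *
print(observe()['qvel'].round(4)); print(close_job())"
```

```text
[ 0.0056  0.0025 -0.0003  0.0003  0.0004  0.001 ]
the job is handed in; nothing more can be done
None
```

I pushed the T-bar about 119° clockwise with the shut fingertips. The index mark now stops just short of the red line, and I have handed the job in.

- **Alignment:** From a clear top view, with the arm backed off, the mark's white strip read about 176.5° and the red line about 175.4°. That leaves the mark about 1 mm short, inside the 3 mm limit. A second estimate from the two ball ends put the mark at 177.1°, or about 1.5 mm short, so the two disagree by about 0.5°. Neither shows it past the line.
- **Bar between the fingers:** The fingers stayed shut and to one side of the bar throughout. The grasp point came no closer than about 13 mm to the bar's axis; the limit is 8 mm.
- **Loose things:** In the last top picture they looked unmoved by eye. The arm partly hid the mallet, so I could not fully check that one.
- **Forces and time:** Pushing forces in the readings stayed below about 8 N. The job took just under 10 s, and the arm was at rest and clear of everything when I handed it in.

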